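# Lock the slide case with a snap hook

### The arm

A 6-joint arm with a two-finger parallel gripper is mounted at the origin on the work surface. World frame = base frame: x ahead of the robot, y to its left, z up, the work surface at z = 0. Lengths are in m, angles in rad, forces in N, time in s.
With the tool pointing down it reaches from about 0.25 to 0.775 m from the base axis. Payload 4 kg.
Tool frame: the origin (TCP) lies at the very end of the fingers, on their centre line; the grasp point (between the pads) lies 19 mm behind it; z points along the fingers, y is the direction in which the jaws open and shut (so a half turn about z gives the same grasp; the last joint's range is limited). The gripper opens to 94 mm and grips with 3 to 60 N. Pads are 16 mm wide; open, the fingers measure 119 mm over their backs; the gripper's body (75 mm by 177 mm) begins 78 mm behind the grasp point.
Start: joints at [1.129, 0.087, 1.371, -0, 1.684, -0.103], TCP at [0.183, 0.519, 0.206] pointing down, gripper open.
Joint ranges: [-3.1, 3.1], [-0.76, 2.03], [0.27, 2.55], [-1.08, 4.22], [0.17, 2.65], [-2.57, 2.57]. Speed limits (rad/s): [2.79, 2.79, 3.14, 3.14, 3.14, 3.14].

### API

Orientations are given as [roll, pitch, yaw] about the fixed x, y, z axes, in that order (R = Rz(yaw) Ry(pitch) Rx(roll)).
In Python, from station import env, eyes gives the robot as it stands. The module is installed in compiled form; this text tells all that it offers.
- The arm moves only by the tool arm_command, never from a script. Its argument "motion" is one flat list of numbers, 6 for each row, row after row: the shift along the tool's x, y, z each as a share of 1 m, from -1 to 1, then the turn, a rotation vector about the tool's x, y, z each as a share of pi rad, from -1 to 1. A call has 1 to 8 rows; each row is the pose to reach, as a shift and turn from the pose measured when the call began, along the tool's axes at that moment, turning the shorter way round; what a row does not reach only later rows make up. A row lasts 1/8 s, in which the tool goes at most 62.5 mm and 10.7 degrees, less where a joint would pass 70% of its speed; a pose out of reach is approached as far as the arm can. A call with a number of a shift or a turn outside -1 to 1 is refused whole. A call with a gripper value outside its range is refused whole. "claw" is the gripper command: -1 is fully open, 1 is shut, values between are in proportion, set as the call begins (left out, the last holds). The fingers move at their own pace and stop on an object; "force" is the grip in N (left out, the last holds). Time passes only in rows, so rows that repeat a pose let the fingers close. It gives the time, the measured TCP pose, the force and the opening at its end, in the units of the state.
- env.get_obs(): the state, without advancing time (a new reading comes with each control period).
- eyes.capture(name): name is "scene" or "top" or "wrist"; returns the picture (480x640x3 uint8, red, green, blue); there is no depth.
- eyes.calibration(name): a dict with "fx", "fy", "cx", "cy" (pixels), "extrinsics" (4x4, takes a point from camera to world coordinates). Camera axes: x right, y up, looking along -z (the intrinsics and any distortion apply to the point x, -y, -z); pixel columns grow to the right and rows downward; lengths in m; the calibration is good to about 2 mm. A picture is of the moment at which its call begins: read the wrist's pose just before it. calibration takes no time and is no camera call; for the wrist camera it gives the pose at the moment of the call.
- env.job_done(): hands the job in, once; it reports no verdict.
Trained networks look in the newest picture that a camera, given by its name, has taken for a name from the list of things; names that differ only in an ending like _2 or _b are one class to them, and where a whole thing is asked for, a point or a joint stands for the part that bears it (a point fixed in the world has none). Each returns a list of dicts, best first, with "confidence" (0 to 1); they miss things now and then, are a little off and sometimes report something else, mostly with a low value. They report only what shows in the picture. A call takes as long as a camera call. They do not tell look-alikes from the thing itself.
- eyes.search_frame(camera, query): "location" ([column, row] in pixels, amid what is visible of it).
- eyes.tip_of(camera, query): "location" ([column, row] in pixels: a listed point, or the origin of a listed thing).
The state is a dict: "time_s": time; "joint_positions": joint angles; "dq": joint speeds; "joint_torque": joint torques, N m; "position": TCP position; "eef_rot": TCP orientation; "ft_force": force on the tool from outside, world axes, zero at the start; "moment": the same for the moment, N m; "gripper_width": finger opening in m.
Only numpy, scipy, OpenCV 4.12 (cv2) and the standard library are available. Lean on these libraries where they do the work, as an engineer would, in place of code of your own. Each camera call takes 0.05 s, during which the arm holds its last target. There are 200 camera calls.

### The job

Secure the wooden slide case: turn the brass swivel eye on its lid until it stands square to (in line with) the long slot of the steel hasp, then fold the hasp down flat on the lid so that the eye comes up through the slot. Then clip the blue-handled snap hook onto the eye: press its red sprung gate against one of the eye's two posts until the gate gives way and snaps shut behind the post, and let go, leaving the hook lying flat on the lid. Do not knock over or shift the specimen jar and the amber bottle behind the case.

Things in the scene. Friction and masses are not known exactly. Their poses are not given: they have to be found in the camera images.
- case: Fixed wooden slide case, 200 mm (its x) by 260 mm (its y), 70 mm high, brass corners. Origin: centre of its underside; z up. Its lid, the flat top 70 mm above the origin, does not open. On it: the swivel eye (upright axis at x 0, y -10 mm) and the hasp (hinge line parallel to x at y +52 mm, 1.5 mm above the lid).
- eye (a joint): Turn of the brass swivel eye about its upright axis (rad, counter-clockwise from above, -0.25 to 3.39; friction 0.06 N m, stays where left). At 0 and at 3.14 it is square: its width lies along the case's y, in line with the hasp's slot. Starts at 0.7 to 2.4. The hasp goes down over it only when it is square within about 0.15 rad.
- eye_mid (a point): Middle of the eye's opening, on its axis, 13 mm above the lid. The eye is an upright arch of round 8 mm brass bar: two posts, centres 32 mm apart, and a cross bar; 40 mm wide overall, top 30 mm above the lid; opening 24 mm wide, 22 mm high. y axis: from post to post, z up, x through the opening. Pinch it from above across its 8 mm thickness to turn it.
- post_a (a point): Axis of one post of the eye (round, 8 mm thick), 13 mm above the lid; the post on the eye's -y side.
- post_b (a point): Axis of the other post of the eye, 13 mm above the lid; the post on the eye's +y side.
- hasp (a joint): Angle of the steel hasp strap (rad), 120 mm long: 0 is flat on the lid, pointing to the case's -y over the eye; 1.57 upright; it starts leaning back towards the case's +y at 2.08 to 2.2 (stop at 2.25). Friction 0.05 N m holds it where it is left. To close it, push its tip over from behind (from +y, rising a little at first), then press the tip down.
- hasp_tip (a point): Middle of the free tip edge of the hasp strap, 120 mm from its hinge line. The strap is 36 mm wide (along the case's x), 3 mm thick; its slot is 13 mm wide and runs from 38 to 93 mm from the hinge line; the last 27 mm to the tip are solid. When down, its top face is 3 mm above the lid.
- hook_grip (a point): Centre of the blue handle block of the loose snap hook (70 to 140 g), lying on the table, z up. Block 44 mm (x) by 30 mm (y, grip across this) by 20 mm high, this point half-way up. A steel loop of 6 mm bar runs from it to x = 75 mm, in a level plane 1 mm below this point: spine at y +20 mm, mouth with red gate at y -17 mm, inside free from x 28 to 69 mm, y -14 to +17 mm.
- gate (a joint): Angle of the red gate (rad): 0 shut; it swings only inward, to 1.2 at most, against a light spring (1 N at the tip to start, 4 N wide open) that shuts it. To clip, meet a post with the gate from outside at hook x = 50 to 57 mm (near the gate's tip) and push until the post stands at hook y = +10 to +13 mm: the gate then snaps shut behind it.
- gate_tip (a point): Tip of the red gate, a 5 mm thick bar, 26 mm long: its pivot lies at x 34, y -17 mm from the centre of the handle block, and shut its tip is at x 60, y -17 mm. The fixed nose of the loop ends at x 66, y -17 mm.
- specimen_jar: Loose glass specimen jar, 68 mm diameter, 100 mm high, behind the case; to be left alone. Origin: centre of its underside.
- stain_bottle: Loose amber glass stain bottle, 44 mm diameter, 90 mm high, behind the case; to be left alone. Origin: centre of its underside.
Things that resemble listed ones, but are neither listed nor needed, are in the scene too. Of the things that look like the part that bears hook_grip, the middle-sized one is meant.

How it is judged:
On the way, in this order (a step that is already met when the one before it is completed fails the run):
1. the eye is square to the slot of the hasp (within 0.17 rad) with the hasp still up (angle between the y axis of eye_mid and the y axis of case, either way round below 0.17 rad and value of joint hasp above 1.2 rad), for 0.2 s.
2. the hasp is folded down flat with the eye through its slot (angle between the y axis of eye_mid and the y axis of case, either way round below 0.17 rad and value of joint hasp below 0.07 rad), for 0.2 s.
3. the gate is pressed open at the eye (value of joint gate above 0.3 rad and value of joint hasp below 0.07 rad and (horizontal distance between gate_tip and post_a below 0.03 m or horizontal distance between gate_tip and post_b below 0.03 m)).
At the end, for the whole second after the job is handed in: The eye is square to the hasp's slot (within 0.17 rad), the hasp is down flat (within 0.07 rad), one post of the eye stands inside the loop of the snap hook with the gate shut behind it (within 0.1 rad), and the hook lies released and at rest on the lid, flat within 0.35 rad (all of step 2 and ((x of post_a in the frame of hook_grip between 0.026 and 0.07 m and y of post_a in the frame of hook_grip between -0.0135 and 0.0165 m and z of post_a in the frame of hook_grip between -0.014 and 0.014 m) or (x of post_b in the frame of hook_grip between 0.026 and 0.07 m and y of post_b in the frame of hook_grip between -0.0135 and 0.0165 m and z of post_b in the frame of hook_grip between -0.014 and 0.014 m)) and value of joint gate below 0.1 rad and angle between hook_grip's own z axis and vertical below 0.35 rad and linear speed of snaphook below 0.02 m/s and angular speed of snaphook below 0.2 rad/s); the robot touches nothing.
It fails at once if the specimen jar is knocked over or shifted by more than 30 mm (distance of specimen_jar from where it was at the start of the episode above 0.03 m or angle between specimen_jar's own z axis and vertical above 0.5 rad).
It fails at once if the stain bottle is knocked over or shifted by more than 30 mm (distance of stain_bottle from where it was at the start of the episode above 0.03 m or angle between stain_bottle's own z axis and vertical above 0.5 rad).
It also fails if it takes over 72 s, if anything falls off the work surface, if the arm or the gripper's body presses on something with over 40 N, if the wrist force passes 120 N, or if a joint passes its speed limit or range.

## Working session

There is one attempt and no reset: what is moved stays moved. The work goes in short steps, Python scripts to look and compute and a tool call to move; the robot and the scene stay as the last step left them, time stands still between calls to the robot, and variables do not carry over. Pictures are saved under pics/ and viewed, about 8 in all and at most 12, crops included, and the job is handed in when it is done.

Besides the shell and the picture viewer there is one more tool, called after "Emit:" in YAML: its name, and indented under it one key for each argument. arm_command: Moves the arm, as the interface text tells. Shift numbers are shares of 1 m and turn numbers shares of pi rad, none past 1 either way. Its arguments: {"type":"object","properties":{"motion":{"type":"array","items":{"type":"number"}},"claw":{"type":"number"},"force":{"type":"number"}},"required":["motion"]}

```bash
ls; mkdir -p pics
cat > h.py <<'E'
import numpy as np, cv2
from station import env, eyes
from scipy.spatial.transform import Rotation as R
def ray(cam,uv):
    c=eyes.calibration(cam);E=np.array(c['extrinsics'])
    d=np.array([(uv[0]-c['cx'])/c['fx'],-(uv[1]-c['cy'])/c['fy'],-1.])
    return E[:3,3],E[:3,:3]@d
def onz(cam,uv,z):
    o,d=ray(cam,uv);return o+d*(z-o[2])/d[2]
def proj(cam,p):
    c=eyes.calibration(cam);E=np.array(c['extrinsics'])
    q=E[:3,:3].T@(np.array(p)-E[:3,3]);return np.array([c['cx']+c['fx']*q[0]/-q[2],c['cy']-c['fy']*q[1]/-q[2]])
def tri(r):
    A=0;b=0
    for o,d in r:
        d=d/np.linalg.norm(d);P=np.eye(3)-np.outer(d,d);A=A+P;b=b+P@o
    return np.linalg.solve(A,b)
def snap(cam,f):
    im=eyes.capture(cam);cv2.imwrite('pics/'+f,im[:,:,::-1]);return im
E
python3 - <<'E'
from h import *
print(env.get_obs())
for cam in ['top','scene']:
    snap(cam,cam+'1.png'); c=eyes.calibration(cam);print(c)
    for q in ['case','eye_mid','post_a','hasp_tip','hook_grip','gate_tip','specimen_jar','stain_bottle']:
        print(cam,q,[(np.round(d['location']),round(d['confidence'],2)) for d in eyes.tip_of(cam,q)][:5])
a=cv2.imread('pics/top1.png');b=cv2.imread('pics/scene1.png')
E
```

```text
pics
{'time_s': 0.0, 'joint_positions': array([ 1.12890027e+00,  8.79195892e-02,  1.37224336e+00, -5.63187326e-05,
        1.68358131e+00, -1.03119792e-01]), 'dq': array([-0.00072481, -0.00127942,  0.00079133, -0.00014607, -0.00209556,
       -0.00023833]), 'joint_torque': array([-1.11790489e-04, -3.40201485e+01, -3.02419138e+01,  7.14623882e-02,
        3.33149219e-02, -1.37530033e-04]), 'position': array([0.18258175, 0.5182313 , 0.20432905]), 'eef_rot': array([-3.13944672e+00, -1.65802256e-04,  2.80280993e+00]), 'ft_force': array([-0.21822666, -0.50430236, -0.16615897]), 'moment': array([ 0.05119056, -0.02028261,  0.02162702]), 'gripper_width': 0.09440796210221367}
{'fx': 518.8064792454305, 'fy': 518.8064792454305, 'cx': 324.5844058580407, 'cy': 248.30461601748587, 'extrinsics': array([[ 0.01354421,  0.99050936, -0.13677635,  0.41777877],
       [-0.99970255,  0.01063949, -0.02194584, -0.12312907],
       [-0.02028233,  0.13703291,  0.99035883,  1.09241212],
       [ 0.        ,  0.        ,  0.        ,  1.        ]])}
top case [(array([258., 254.]), 0.81)]
top eye_mid [(array([26
[... 711 characters left out ...]
0.34907805],
       [-0.01707613,  0.60303405,  0.79753266,  0.69620913],
       [ 0.        ,  0.        ,  0.        ,  1.        ]])}
scene case [(array([392., 227.]), 0.68)]
scene eye_mid [(array([384., 210.]), 0.49), (array([390., 197.]), 0.46), (array([408., 348.]), 0.38)]
scene post_a [(array([386., 209.]), 0.58), (array([396., 194.]), 0.5)]
scene hasp_tip [(array([467., 141.]), 0.61)]
scene hook_grip [(array([245., 342.]), 0.83), (array([198., 399.]), 0.61)]
scene gate_tip [(array([216., 379.]), 0.59), (array([241., 213.]), 0.56), (array([270., 304.]), 0.48)]
scene specimen_jar [(array([407., 348.]), 0.91)]
scene stain_bottle [(array([466., 315.]), 0.58), (array([466., 141.]), 0.52)]
```

View pics/top1.png

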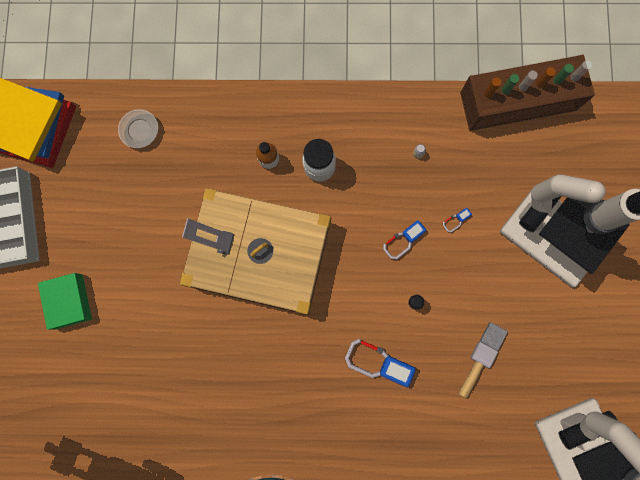

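View pics/scene1.png

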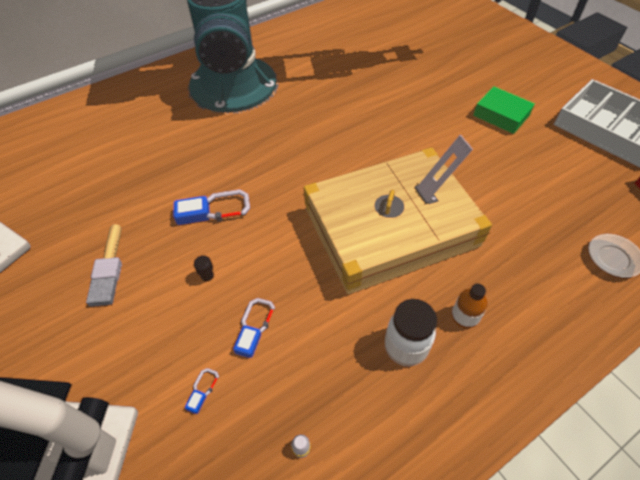

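The top view shows the case with lid corners near (207,190), (330,215), (308,313) and (182,286). The eye is at (260,250) and the hasp tip at about (186,230), leaning back to +y. The middle hook has its handle at (415,231) and its loop pointing to (392,250), with the red gate on the image-left side. The jar is at (318,160) and the bottle at (267,156).

Run:
```python
from h import *
from scipy.optimize import least_squares
top=eyes.capture('top');sc=eyes.capture('scene')
px=np.array([[207,190],[330,215],[308,313],[182,286]],float)
loc=np.array([[.1,.13,.07],[.1,-.13,.07],[-.1,-.13,.07],[-.1,.13,.07]])
W=lambda p,l:R.from_euler('z',p[2]).apply(l)+[p[0],p[1],0]
f=lambda p:(np.array([proj('top',q) for q in W(p,loc)])-px).ravel()
s=least_squares(f,[.5,0,0]);print('case',s.x,f(s.x).round(1))
p=s.x
print('scene corners',[proj('scene',q).round() for q in W(p,loc)])
for n,l in dict(eyetop=[0,-.01,.1],eyebase=[0,-.01,.07],hinge=[0,.052,.0715]).items():
    w=W(p,np.array([l]))[0];print(n,w.round(4),proj('top',w).round(),proj('scene',w).round())
print('tip tri',tri([ray('top',[184.5,228]),ray('scene',[466,141])]))
for n,uv in dict(block=[415,231],loopend=[391,252]).items(): print(n,onz('top',uv,.015))
print('block tri',tri([ray('top',[415,231]),ray('scene',[247,341])]), 'jar',onz('top',[318,150],.1),'bottle',onz('top',[265,148],.09))
# colour segmentation of blue/red of middle hook
hsv=cv2.cvtColor(top,cv2.COLOR_RGB2HSV)
big=lambda im,x0,x1,y0,y1,k:cv2.resize(im[y0:y1,x0:x1],None,fx=k,fy=k,interpolation=cv2.INTER_CUBIC)
a=big(top,375,435,215,265,6);b=big(top,175,335,180,320,3)
c=np.zeros((720,480+0,3),np.uint8);c[:300,:360]=a;c[300:720,:480]=b
cv2.imwrite('pics/crop.png',cv2.resize(c,(400,600))[:,:,::-1])
for v in top[215:265,375:435].reshape(-1,3)[:0]: pass
m=((hsv[...,0]>100)&(hsv[...,0]<130)&(hsv[...,1]>150)&(hsv[...,2]>80)).astype(np.uint8)
n,l,st,ce=cv2.connectedComponentsWithStats(m)
for i in range(1,n):
    if st[i,4]>15:
        pts=np.argwhere(l==i)[:,::-1].astype(np.float32);print('blue',cv2.minAreaRect(pts),st[i,4])
m=(((hsv[...,0]<6)|(hsv[...,0]>174))&(hsv[...,1]>190)&(hsv[...,2]>120)).astype(np.uint8)
n,l,st,ce=cv2.connectedComponentsWithStats(m)
for i in range(1,n):
    if st[i,4]>5: print('red',ce[i],st[i])
```

```text
case [ 0.55353972  0.03527975 -0.19951048] [-1.4 -0.7  0.8  0.4  1.3  0.6 -0.7 -0.4]
scene corners [array([490., 223.]), array([348., 276.]), array([302., 187.]), array([429., 147.])]
eyetop [0.5516 0.0255 0.1   ] [259. 249.] [389. 195.]
eyebase [0.5516 0.0255 0.07  ] [261. 251.] [387. 206.]
hinge [0.5638 0.0862 0.0715] [231. 245.] [419. 195.]
tip tri [0.57897173 0.15092268 0.17468601]
block [ 0.60528411 -0.28857993  0.015     ]
loopend [ 0.56027471 -0.23814912  0.015     ]
block tri [ 0.60585199 -0.28830623  0.01296082] jar [ 0.75157784 -0.08540472  0.1       ] bottle [0.75839141 0.02158995 0.09      ]
blue ((44.10810852050781, 92.85135650634766), (29.427419662475586, 6.247161388397217), 9.462322235107422) 110
blue ((44.10000991821289, 150.70001220703125), (1.8973664045333862, 9.486830711364746), 18.434947967529297) 18
blue ((463.439208984375, 214.61485290527344), (8.718572616577148, 13.252229690551758), 54.46232223510742) 52
blue ((413.9268798828125, 231.1585235595703), (13.587118148803711, 20.61493682861328), 51.34019470214844) 135
blue ((397.2216491699219, 370.87628173828125), (32.18647384643555, 20.9161319732666), 23.96249008178711) 339
red [ 68.0625 104.25  ] [ 67 102   4   6  16]
red [447.5 219. ] [445 217   6   5  10]
red [389.80952381 239.9047619 ] [386 237   9   7  21]
red [368.47169811 344.96226415] [361 341  16   9  53]
```

View pics/crop.png

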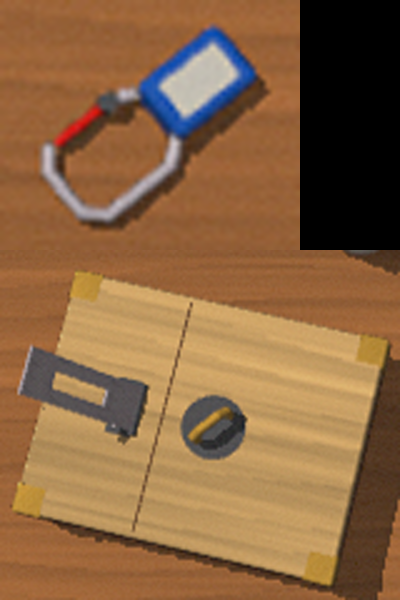

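```bash
cat >> h.py <<'E'
Y=1.371; CP=np.array([.55354,.03528]); CYAW=-.1995
def lid(x,y): return R.from_euler('z',CYAW).apply([x,y,0])[:2]+CP
def plan(*tg):
    "each tg = (x,y,z,yaw): rows for tool pointing straight down"
    o=env.get_obs();R0=R.from_euler('xyz',o['eef_rot'])
    print('t %.2f'%o['time_s'],'pos',o['position'].round(4),'rpy',o['eef_rot'].round(4),'F',o['ft_force'].round(1),'w',round(o['gripper_width'],4))
    for x,y,z,w in tg:
        s=R0.inv().apply(np.array([x,y,z])-o['position']);r=(R0.inv()*R.from_euler('xyz',[np.pi,0,w])).as_rotvec()/np.pi
        print([*map(float,s.round(4)),*map(float,r.round(4))])
E
python3 - <<'E'
from h import *
plan((.5516,.0255,.25,2.23))
E
```

```text
t 1.00 pos [0.1828 0.5188 0.2055] rpy [3.1414 0.     2.8028] F [ 0.5 -0.4  0.9] w 0.0941
[-0.5118, -0.3426, -0.0445, 0.0001, -0.0, 0.1823]
```

Emit:
arm_command:
  motion: [-0.05,-0.035,-0.044,0,0,0.02,-0.1,-0.07,-0.044,0,0,0.04,-0.15,-0.1,-0.044,0,0,0.06,-0.2,-0.135,-0.044,0,0,0.08,-0.25,-0.17,-0.044,0,0,0.1,-0.3,-0.2,-0.044,0,0,0.12,-0.35,-0.235,-0.044,0,0,0.14,-0.4,-0.27,-0.044,0,0,0.15]
  claw: -0.2
  force: 40

```text
time_s: 2.0
position: [0.4713, 0.1294, 0.2498]
eef_rot: [3.141, 0.0, 2.33]
ft_force: [0.6, 0.4, 0.1]
gripper_width: 0.0562
```

Run:
```python
from h import *
plan((.5516,.0255,.25,2.23))
```

```text
t 2.00 pos [0.4713 0.1294 0.2498] rpy [3.1405e+00 3.0000e-04 2.3303e+00] F [0.6 0.4 0.1] w 0.0562
[-0.1307, -0.0133, -0.0002, 0.0003, 0.0001, 0.0319]
```

Emit:
arm_command:
  motion: [-0.06,-0.006,0,0,0,0.015,-0.11,-0.011,0,0,0,0.032,-0.131,-0.013,0,0,0,0.032,-0.131,-0.013,0,0,0,0.032]

```text
time_s: 2.5
position: [0.5522, 0.0251, 0.2493]
eef_rot: [3.141, -0.001, 2.229]
ft_force: [-0.1, 0.4, -0.3]
gripper_width: 0.0563
```

Run:
```python
from h import *
plan((.5516,.0255,.085,2.23))
snap('wrist','w1.png')
for q in ['eye_mid','post_a','hasp_tip']:
  for d in eyes.tip_of('wrist',q): print(q,np.round(d['location']),round(d['confidence'],2),onz('wrist',d['location'],.083).round(4))
for l in [(0,-.01,.1),(0,-.01,.07),(0,.052,.0715),(.1,-.13,.07),(-.1,-.13,.07)]: print(l,proj('wrist',[*lid(*l[:2]),l[2]]).round())
```

```text
t 2.50 pos [0.5522 0.0251 0.2493] rpy [ 3.1412e+00 -1.2000e-03  2.2289e+00] F [-0.1  0.4 -0.3] w 0.0563
[0.0005, -0.0003, 0.1643, 0.0001, -0.0004, -0.0004]
eye_mid [322. 212.] 0.88 [0.5513 0.0278 0.083 ]
eye_mid [472. 122.] 0.48 [0.6069 0.1732 0.083 ]
post_a [321. 200.] 0.95 [0.5438 0.0365 0.083 ]
post_a [322. 227.] 0.55 [0.5611 0.016  0.083 ]
hasp_tip [472. 124.] 0.86 [0.6081 0.1722 0.083 ]
(0, -0.01, 0.1) [321. 218.]
(0, -0.01, 0.07) [320. 211.]
(0, 0.052, 0.0715) [370. 169.]
(0.1, -0.13, 0.07) [297. 350.]
(-0.1, -0.13, 0.07) [161. 213.]
```

View pics/w1.png

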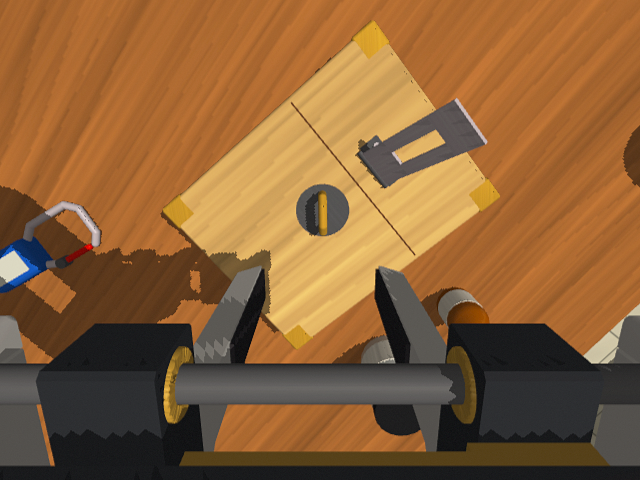

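The wrist picture shows the eye at (322,214) with its bar upright in the image, so it lies between the jaws and along tool x. The hasp tip is at (472,122). The lid corners fall where my case pose predicts, so I'm descending and pinching.

Emit:
arm_command:
  motion: [0,0,0.05,0,0,0,0,0,0.1,0,0,0,0,0,0.14,0,0,0,0,0,0.163,0,0,0,0,0,0.163,0,0,0]

```text
time_s: 3.32
position: [0.5494, 0.0286, 0.0854]
eef_rot: [-3.14, -0.003, 2.234]
ft_force: [-0.3, -1.3, 0.1]
gripper_width: 0.0565
```

Emit:
arm_command:
  motion: [0,0,0,0,0,0,0,0,0,0,0,0,0,0,0,0,0,0,0,0,0,0,0,0]
  claw: 1
  force: 20

```text
time_s: 3.82
position: [0.5498, 0.0286, 0.0861]
eef_rot: [-3.141, -0.002, 2.234]
ft_force: [0.0, -0.5, -0.5]
gripper_width: 0.0195
```

Run:
```python
from h import *
plan((.5516,.0255,.087,1.371))
```

```text
t 3.83 pos [0.5498 0.0286 0.0861] rpy [-3.1409e+00 -2.4000e-03  2.2342e+00] F [ 0.  -0.5 -0.5] w 0.0195
[-0.0035, -0.0004, -0.0009, -0.0005, -0.0006, 0.2748]
```

Emit:
arm_command:
  motion: [-0.002,0,0,0,0,0,-0.003,0,0,0,0,0,-0.003,0,0,0,0,0]

```text
time_s: 4.2
position: [0.5524, 0.0287, 0.0861]
eef_rot: [3.138, -0.005, 2.235]
ft_force: [1.2, 5.9, -1.0]
gripper_width: 0.0071
```

Run:
```python
from h import *
plan((.5516,.0255,.087,1.371))
```

```text
t 4.20 pos [0.5524 0.0287 0.0861] rpy [ 3.1378 -0.0055  2.235 ] F [ 1.2  5.9 -1. ] w 0.0071
[-0.002, -0.0026, -0.0009, 0.0004, -0.0022, 0.275]
```

Emit:
arm_command:
  motion: [0,0,0,0,0,0.05,0,0,0,0,0,0.1,-0.001,-0.001,0,0,0,0.15,-0.001,-0.001,0,0,0,0.2,-0.001,-0.001,0,0,0,0.25,-0.001,-0.001,0,0,0,0.275,-0.001,-0.001,0,0,0,0.275,-0.001,-0.001,0,0,0,0.275]

```text
time_s: 5.2
position: [0.5537, 0.0291, 0.0862]
eef_rot: [3.141, -0.011, 1.372]
ft_force: [3.8, 4.1, -2.6]
gripper_width: 0.0072
```

Run:
```python
from h import *
plan((.5516,.0255,.087,1.371),(*lid(0,-.01),.2,Y))
```

```text
t 5.20 pos [0.5537 0.0291 0.0862] rpy [ 3.1407 -0.0108  1.3717] F [ 3.8  4.1 -2.6] w 0.0072
[-0.004, -0.0014, -0.0009, 0.0003, -0.0034, 0.0002]
[-0.0028, -0.0013, -0.1139, 0.0003, -0.0034, 0.0002]
```

Emit:
arm_command:
  motion: [0,0,0,0,0,0,0,0,0,0,0,0,0,0,0,0,0,0,0,0,-0.02,0,0,0,0,0,-0.07,0,0,0,0,0,-0.12,0,0,0,0,0,-0.165,0,0,0,0,0,-0.165,0,0,0]
  claw: 0.3

```text
time_s: 6.2
position: [0.5552, 0.0271, 0.2565]
eef_rot: [3.131, -0.012, 1.371]
ft_force: [-0.3, 0.1, -0.4]
gripper_width: 0.0329
```

```bash
sed -i 's/CP=np.array(\[.55354,.03528\])/CP=np.array([.5549,.0368])/' h.py
python3 - <<'E'
from h import *
im=snap('wrist','w2.png')
from h import *
cv2.imwrite('pics/w2c.png',cv2.resize(im[100:330,200:520],None,fx=2,fy=2)[:,:,::-1])
for q in ['eye_mid','post_a','hasp_tip']:
  for d in eyes.tip_of('wrist',q): print(q,np.round(d['location']),round(d['confidence'],2),onz('wrist',d['location'],.083 if q[0]!='h' else .175).round(4))
print([proj('wrist',[*lid(0,y),.1]).round() for y in (-.03,-.01,.01)])
p=lid(0,.165);plan((*lid(0,.16),.25,Y),(*lid(0,.16),.15,Y))
print(lid(0,.052),lid(0,-.01))
E
```

```text
eye_mid [315. 212.] 0.8 [0.5485 0.0287 0.083 ]
post_a [315. 199.] 0.88 [0.5504 0.0418 0.083 ]
post_a [318. 226.] 0.57 [0.548  0.0153 0.083 ]
hasp_tip [317.  54.] 0.55 [0.574  0.1456 0.175 ]
hasp_tip [317. 191.] 0.33 [0.5568 0.0618 0.175 ]
[array([321., 239.]), array([321., 217.]), array([321., 195.])]
t 6.40 pos [0.5524 0.0273 0.2489] rpy [-3.1386 -0.0102  1.3715] F [ 0.5 -1.   0.6] w 0.0331
[0.1698, 0.0006, 0.0007, -0.0009, -0.0032, 0.0002]
[0.1688, 0.0009, 0.1007, -0.0009, -0.0032, 0.0002]
[0.56520532 0.08776862] [0.55291821 0.02699834]
```

View pics/w2c.png

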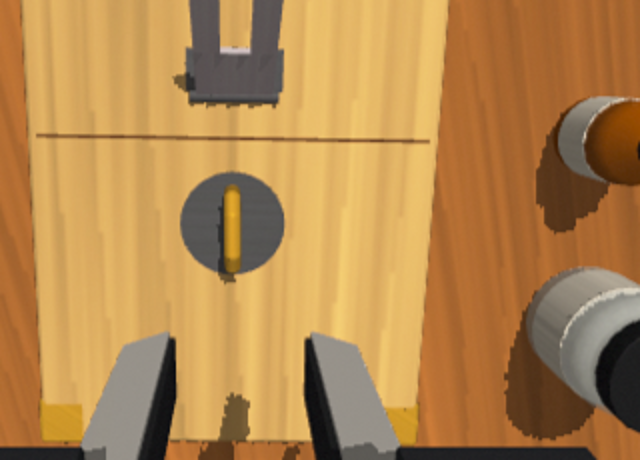

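The crop shows the eye bar (232,185–270) parallel to the lid's long edges, so it is square. The hasp base is above it at (235,80). Next I go behind the hasp with the fingers shut.

Emit:
arm_command:
  motion: [0.05,0,0,0,-0.002,0,0.1,0,0,0,-0.003,0,0.15,0,0,0,-0.003,0,0.17,0,0.03,0,-0.003,0,0.17,0,0.07,0,-0.003,0,0.17,0,0.102,0,-0.003,0,0.17,0,0.102,0,-0.003,0]
  claw: 1

```text
time_s: 7.28
position: [0.5827, 0.1944, 0.1428]
eef_rot: [-3.128, 0.004, 1.372]
ft_force: [-0.0, -0.5, 0.3]
gripper_width: 0.0006
```

Run:
```python
from h import *
plan(*[(*lid(0,y),z,Y) for y,z in [(.12,.15),(.08,.155),(.045,.155),(.01,.152),(-.012,.145),(-.037,.1275),(-.048,.1005),(-.053,.073)]])
```

```text
t 7.28 pos [0.5827 0.1944 0.1428] rpy [-3.1283  0.0041  1.3717] F [-0.  -0.5  0.3] w 0.0006
[-0.04, 0.0038, -0.0071, -0.0042, 0.0013, 0.0002]
[-0.08, 0.0038, -0.012, -0.0042, 0.0013, 0.0002]
[-0.115, 0.0037, -0.0118, -0.0042, 0.0013, 0.0002]
[-0.15, 0.0038, -0.0087, -0.0042, 0.0013, 0.0002]
[-0.172, 0.0039, -0.0016, -0.0042, 0.0013, 0.0002]
[-0.1969, 0.0041, 0.016, -0.0042, 0.0013, 0.0002]
[-0.2078, 0.0044, 0.043, -0.0042, 0.0013, 0.0002]
[-0.2127, 0.0048, 0.0706, -0.0042, 0.0013, 0.0002]
```

Emit:
arm_command:
  motion: [-0.03,0.003,-0.007,-0.004,0,0,-0.05,0.004,-0.01,-0.004,0,0,-0.07,0.004,-0.012,-0.004,0,0,-0.09,0.004,-0.012,-0.004,0,0,-0.11,0.004,-0.012,-0.004,0,0,-0.13,0.004,-0.011,-0.004,0,0,-0.15,0.004,-0.009,-0.004,0,0,-0.15,0.004,-0.009,-0.004,0,0]

```text
time_s: 8.28
position: [0.5566, 0.0447, 0.1519]
eef_rot: [-3.14, 0.005, 1.369]
ft_force: [0.1, 0.6, 0.4]
gripper_width: 0.0004
```

Run:
```python
from h import *
plan(*[(*lid(0,y),z,Y) for y,z in [(-.012,.145),(-.037,.1275),(-.048,.1005),(-.053,.073)]])
sc=snap('scene','s2.png')
for d in eyes.tip_of('scene','hasp_tip'):print(d)
for a in (1.1,1.2,1.3,1.4): print(a,proj('scene',[*lid(0,.052-.12*np.cos(a)),.0715+.12*np.sin(a)]).round())
```

```text
t 8.28 pos [0.5566 0.0447 0.1519] rpy [-3.14    0.0049  1.3693] F [0.1 0.6 0.4] w 0.0004
[-0.0201, -0.0, 0.007, -0.0005, 0.0016, -0.0006]
[-0.045, 0.0001, 0.0246, -0.0005, 0.0016, -0.0006]
[-0.0559, 0.0001, 0.0517, -0.0005, 0.0016, -0.0006]
[-0.0607, 0.0002, 0.0792, -0.0005, 0.0016, -0.0006]
{'location': [390.8, 163.8], 'confidence': 0.73}
1.1 [400. 160.]
1.2 [407. 156.]
1.3 [413. 152.]
1.4 [420. 148.]
```

Emit:
arm_command:
  motion: [-0.02,0,0.007,0,0.0016,0,-0.033,0,0.015,0,0.0016,0,-0.045,0,0.025,0,0.0016,0,-0.052,0,0.038,0,0.0016,0,-0.057,0,0.052,0,0.0016,0,-0.06,0,0.066,0,0.0016,0,-0.061,0,0.08,0,0.0016,0,-0.061,0,0.081,0,0.0016,0]

```text
time_s: 9.38
position: [0.5449, -0.0139, 0.0729]
eef_rot: [-3.141, -0.001, 1.371]
ft_force: [-3.9, -0.3, 11.8]
gripper_width: 0.0004
```

Run:
```python
from h import *
plan((*lid(0,-.053),.073,Y))
```

```text
t 9.38 pos [ 0.5449 -0.0139  0.0729] rpy [-3.1413e+00 -8.0000e-04  1.3712e+00] F [-3.9 -0.3 11.8] w 0.0004
[-0.0014, -0.0003, -0.0001, -0.0001, -0.0003, 0.0001]
```

Emit:
arm_command:
  motion: [0,0,0,0,0,0,0,0,0,0,0,0,0,0,-0.05,0,0,0,0,0,-0.1,0,0,0,0,0,-0.13,0,0,0]

```text
time_s: 10.0
position: [0.5459, -0.0139, 0.2052]
eef_rot: [3.138, -0.001, 1.371]
ft_force: [-0.6, -0.3, -0.1]
gripper_width: 0.0006
```

Run:
```python
from h import *
plan((.6055,-.288,.2,2.27))
```

```text
t 10.00 pos [ 0.5459 -0.0139  0.2052] rpy [ 3.1385e+00 -1.2000e-03  1.3715e+00] F [-0.6 -0.3 -0.1] w 0.0006
[-0.2569, 0.1126, 0.0052, 0.0011, 0.0001, -0.286]
```

Emit:
arm_command:
  motion: [-0.043,0.019,0,0,0,-0.048,-0.086,0.038,0,0,0,-0.096,-0.13,0.056,0,0,0,-0.143,-0.172,0.075,0,0,0,-0.191,-0.215,0.094,0,0,0,-0.239,-0.257,0.113,0,0,0,-0.286,-0.257,0.113,0,0,0,-0.286,-0.257,0.113,0,0,0,-0.286]
  claw: -0.4

```text
time_s: 11.0
position: [0.6058, -0.2875, 0.2042]
eef_rot: [3.138, -0.0, 2.269]
ft_force: [0.8, 0.4, -0.1]
gripper_width: 0.0657
```

Run:
```python
from h import *
plan((.6055,-.288,.006,2.27))
im=snap('wrist','w3.png')
for q in ['hook_grip','gate_tip']:
  for d in eyes.tip_of('wrist',q): print(q,np.round(d['location']),round(d['confidence'],2),onz('wrist',d['location'],.01).round(4))
hsv=cv2.cvtColor(im,cv2.COLOR_RGB2HSV)
m=((hsv[...,0]>100)&(hsv[...,0]<130)&(hsv[...,1]>150)&(hsv[...,2]>60)).astype(np.uint8)
n,l,st,ce=cv2.connectedComponentsWithStats(m)
for i in range(1,n):
    if st[i,4]>200:
        pts=np.argwhere(l==i)[:,::-1].astype(np.float32);b=cv2.boxPoints(cv2.minAreaRect(pts));w=np.array([onz('wrist',p,.02) for p in b])
        e=w[1]-w[0],w[2]-w[1];print(b.round(),'ctr',w.mean(0).round(4),[(round(np.linalg.norm(v),4),round(np.arctan2(v[1],v[0]),3)) for v in e])
```

```text
t 11.00 pos [ 0.6058 -0.2875  0.2042] rpy [ 3.1385e+00 -1.0000e-04  2.2692e+00] F [ 0.8  0.4 -0.1] w 0.0657
[-0.0002, -0.0011, 0.1981, 0.001, -0.0, -0.0003]
hook_grip [283. 303.] 0.98 [ 0.6433 -0.3955  0.01  ]
hook_grip [317. 207.] 0.74 [ 0.6034 -0.2893  0.01  ]
gate_tip [336. 150.] 0.5 [ 0.581  -0.2347  0.01  ]
gate_tip [293. 268.] 0.48 [ 0.6267 -0.3565  0.01  ]
[[305. 187.]
 [333. 187.]
 [333. 230.]
 [305. 230.]] ctr [ 0.605  -0.2885  0.02  ] [(np.float64(0.0273), np.float64(0.699)), (np.float64(0.0434), np.float64(-0.862))]
[[274. 289.]
 [292. 289.]
 [292. 315.]
 [274. 315.]] ctr [ 0.6407 -0.3903  0.02  ] [(np.float64(0.0189), np.float64(0.699)), (np.float64(0.0301), np.float64(-0.89))]
```

View pics/w3.png

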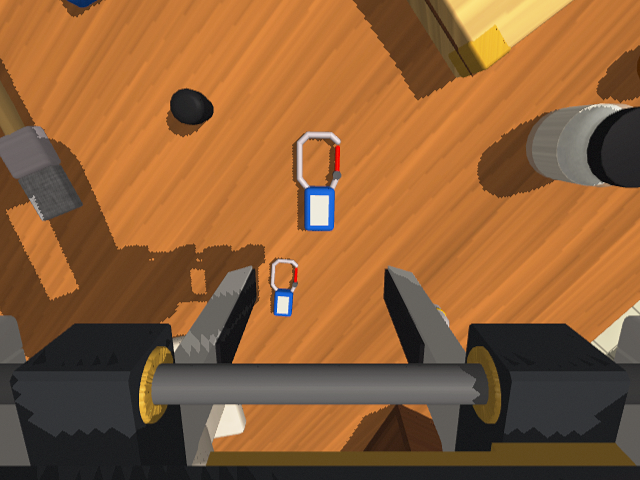

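The middle hook's block is at (319,208), upright in the image between the jaws. Its loop is above it and the gate is on the right. Measured centre is (0.605,-0.2885), heading 2.28. Grasping it now.

Emit:
arm_command:
  motion: [0,0,0.05,0.001,0,-0.003,0,-0.001,0.1,0.001,0,-0.003,0,-0.001,0.15,0.001,0,-0.003,0,-0.001,0.18,0.001,0,-0.003,0,-0.001,0.198,0.001,0,-0.003,0,-0.001,0.199,0.001,0,-0.003]

```text
time_s: 11.9
position: [0.6056, -0.2862, 0.0057]
eef_rot: [-3.141, 0.0, 2.281]
ft_force: [-0.0, -0.4, 0.2]
gripper_width: 0.0658
```

Emit:
arm_command:
  motion: [0,0,0,0,0,0,0,0,0,0,0,0,0,0,0,0,0,0,0,0,0,0,0,0,0,0,0,0,0,0,0,0,0,0,0,0,0,0,0,0,0,0]
  claw: 1
  force: 45

```text
time_s: 12.78
position: [0.6058, -0.2865, 0.0064]
eef_rot: [-3.141, 0.001, 2.281]
ft_force: [-1.3, 0.2, 3.9]
gripper_width: 0.0297
```

Run:
```python
from h import *
plan((.605,-.2885,.006,2.28))
```

```text
t 12.78 pos [ 0.6058 -0.2865  0.0064] rpy [-3.1414e+00  1.2000e-03  2.2814e+00] F [-1.3  0.2  3.9] w 0.0297
[-0.001, -0.0019, 0.0004, -0.0001, 0.0004, 0.0004]
```

Emit:
arm_command:
  motion: [0,0,-0.03,0,0,0,0,0,-0.08,0,0,0,0,0,-0.13,0,0,0,0,0,-0.16,0,0,0,0,0,-0.16,0,0,0]

```text
time_s: 13.4
position: [0.607, -0.287, 0.1692]
eef_rot: [3.14, 0.006, 2.281]
ft_force: [-0.4, -0.2, -0.9]
gripper_width: 0.0296
```

Run:
```python
from h import *
plan((*lid(-.05,-.0785),.165,Y))
```

```text
t 13.40 pos [ 0.607  -0.287   0.1692] rpy [3.1397 0.0065 2.2815] F [-0.4 -0.2 -0.9] w 0.0296
[0.2707, 0.079, 0.0026, 0.0015, 0.0017, 0.2898]
```

Emit:
arm_command:
  motion: [0.045,0.013,0,0,0,0.049,0.09,0.026,0,0,0,0.097,0.135,0.04,0,0,0,0.145,0.18,0.053,0,0,0,0.193,0.226,0.066,0,0,0,0.241,0.271,0.079,0.003,0.001,0.002,0.29,0.271,0.079,0.003,0.001,0.002,0.29,0.271,0.079,0.003,0.001,0.002,0.29]

```text
time_s: 14.4
position: [0.4894, -0.0301, 0.1626]
eef_rot: [-3.14, -0.001, 1.372]
ft_force: [-0.3, 0.2, -1.0]
gripper_width: 0.0296
```

Run:
```python
from h import *
plan((*lid(-.05,-.0785),.081,Y))
im=snap('wrist','w4.png')
cv2.imwrite('pics/w4c.png',cv2.resize(im[60:300,160:480],None,fx=2,fy=2)[:,:,::-1])
o=env.get_obs();
for q in ['hook_grip','gate_tip']:
  for d in eyes.tip_of('wrist',q): print(q,np.round(d['location']),round(d['confidence'],2),onz('wrist',d['location'],o['position'][2]+.0036).round(4))
Rt=R.from_euler('xyz',o['eef_rot'])
for l in [(-.001,0),(.059,.017),(.074,0),(.021,0),(-.023,0)]: print(l,proj('wrist',o['position']+Rt.apply([l[0],l[1],-.004])).round(1))
```

```text
t 14.40 pos [ 0.4894 -0.0301  0.1626] rpy [-3.1395e+00 -1.0000e-03  1.3717e+00] F [-0.3  0.2 -1. ] w 0.0296
[-0.0, 0.0011, 0.0816, -0.0007, -0.0003, 0.0002]
hook_grip [319. 282.] 0.55 [ 0.4895 -0.0313  0.1666]
gate_tip [356. 168.] 0.68 [0.518  0.0212 0.1666]
(-0.001, 0) [319.3 282.8]
(0.059, 0.017) [355.8 162.3]
(0.074, 0) [319.  128.8]
(0.021, 0) [319.2 241. ]
(-0.023, 0) [319.4 322.1]
```

View pics/w4c.png

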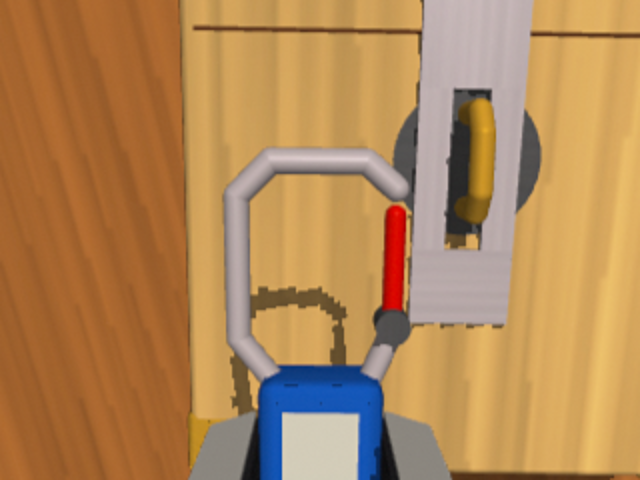

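The hasp is down with the eye through its slot at (475,160) in the crop, and the hook is held correctly with its gate facing the eye. Lowering to lid height, clear of the eye.

Emit:
arm_command:
  motion: [0.0015,0.001,0.03,0,0,0,0.0015,0.001,0.06,0,0,0,0.0015,0.001,0.0815,0,0,0,0.0015,0.001,0.0815,0,0,0]

```text
time_s: 15.05
position: [0.4901, -0.0301, 0.08]
eef_rot: [-3.136, -0.001, 1.368]
ft_force: [-0.2, -0.6, 0.1]
gripper_width: 0.0293
```

Run:
```python
from h import *
plan(*[(*lid(x,-.077),.081,Y) for x in (-.026,-.01,.0,.0125)])
```

```text
t 15.05 pos [ 0.4901 -0.0301  0.08  ] rpy [-3.1361e+00 -1.1000e-03  1.3683e+00] F [-0.2 -0.6  0.1] w 0.0293
[0.0015, 0.0242, -0.0012, -0.0018, -0.0004, -0.0009]
[0.0015, 0.0402, -0.0013, -0.0018, -0.0004, -0.0009]
[0.0016, 0.0502, -0.0013, -0.0018, -0.0004, -0.0009]
[0.0016, 0.0627, -0.0014, -0.0018, -0.0004, -0.0009]
```

Emit:
arm_command:
  motion: [0.0015,0.012,-0.0015,-0.002,0,-0.001,0.0015,0.024,-0.0015,-0.002,0,-0.001,0.0015,0.03,-0.0015,-0.002,0,-0.001,0.0015,0.036,-0.0015,-0.002,0,-0.001,0.0015,0.042,-0.0015,-0.002,0,-0.001,0.0015,0.048,-0.0015,-0.002,0,-0.001,0.0015,0.053,-0.0015,-0.002,0,-0.001]

```text
time_s: 15.92
position: [0.5422, -0.0396, 0.0807]
eef_rot: [-3.141, -0.0, 1.372]
ft_force: [-4.4, -1.0, -2.0]
gripper_width: 0.0296
```

Run:
```python
from h import *
plan((*lid(.0125,-.077),.081,Y))
im=snap('wrist','w5.png')
cv2.imwrite('pics/w5c.png',cv2.resize(im[60:300,160:480],None,fx=2,fy=2)[:,:,::-1])
```

```text
t 15.93 pos [ 0.5422 -0.0396  0.0807] rpy [-3.1411e+00 -3.0000e-04  1.3715e+00] F [-4.4 -1.  -2. ] w 0.0296
[0.0004, 0.0098, -0.0003, -0.0001, -0.0001, 0.0002]
```

View pics/w5c.png

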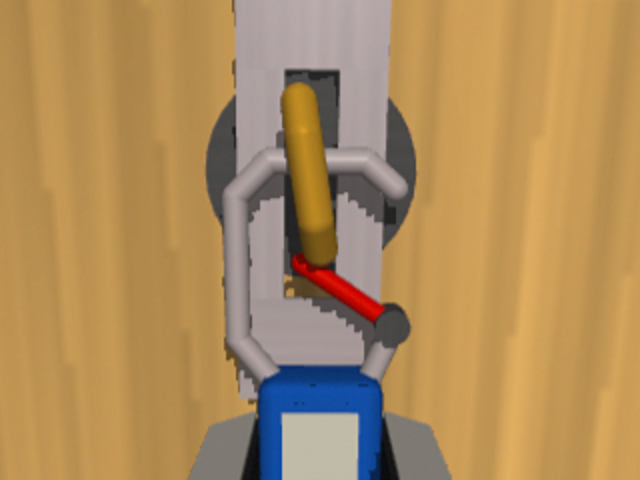

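The gate is open against post a, and the loop's end passes through the eye. The eye has twisted about 0.1 rad and is held by the slot. I keep pushing.

Emit:
arm_command:
  motion: [0,0.004,0,0,0,0,0,0.008,0,0,0,0,0,0.012,0,0,0,0,0,0.013,0,0,0,0]

```text
time_s: 16.48
position: [0.5554, -0.042, 0.081]
eef_rot: [-3.141, -0.001, 1.372]
ft_force: [-4.3, 0.3, 1.3]
gripper_width: 0.0294
```

Run:
```python
from h import *
plan((*lid(.0125,-.077),.081,Y))
im=snap('wrist','w6.png')
cv2.imwrite('pics/w6c.png',cv2.resize(im[60:300,160:480],None,fx=2,fy=2)[:,:,::-1])
```

```text
t 16.48 pos [ 0.5554 -0.042   0.081 ] rpy [-3.1412e+00 -7.0000e-04  1.3717e+00] F [-4.3  0.3  1.3] w 0.0294
[0.0002, -0.0036, 0.0, -0.0001, -0.0002, 0.0002]
```

View pics/w6c.png

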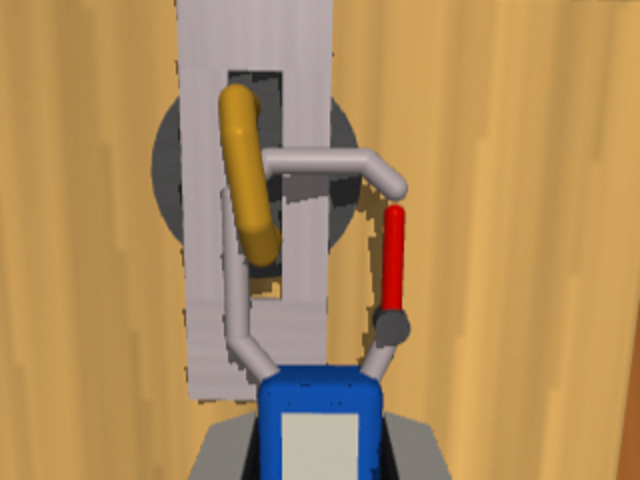

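The gate is shut behind post a. The eye is still twisted about 0.12–0.15 rad, so I'll draw the hook back. The shut gate should pull the post square, and then I'll centre the hook.

Emit:
arm_command:
  motion: [0,-0.006,0,0,0,0,0,-0.012,0,0,0,0,0,-0.018,0,0,0,0,0,-0.023,0,0,0,0,0,-0.026,0,0,0,0,0,-0.0275,0,0,0,0,0,-0.0275,0,0,0,0]

```text
time_s: 17.4
position: [0.5294, -0.0371, 0.0814]
eef_rot: [3.14, -0.0, 1.371]
ft_force: [3.6, -1.8, -2.4]
gripper_width: 0.0295
```

```bash
cat >> h.py <<'E'
def eyeang(f):
    im=snap('wrist',f);hsv=cv2.cvtColor(im,cv2.COLOR_RGB2HSV)
    a=proj('wrist',[*lid(0,-.01),.09]).astype(int)
    m=((hsv[...,0]>14)&(hsv[...,0]<26)&(hsv[...,1]>215)&(hsv[...,2]>80)).astype(np.uint8)
    k=np.zeros_like(m);cv2.rectangle(k,(int(a[0]-30),int(a[1]-60)),(int(a[0]+30),int(a[1]+60)),1,-1)
    n,l,st,ce=cv2.connectedComponentsWithStats(m*k);i=1+np.argmax(st[1:,4])
    pts=np.argwhere(l==i)[:,::-1]
    # ends of the cross bar
    v=pts[:,1];t=pts[v<v.min()+6].mean(0);b=pts[v>v.max()-6].mean(0)
    A,B=onz('wrist',t,.096),onz('wrist',b,.096);d=A-B
    print('eye',t,b,st[i,4],'len',round(np.linalg.norm(d),4),'angle',round(np.arctan2(d[1],d[0])-Y,3),'mid',((A+B)/2).round(4),'lid',lid(0,-.01).round(4))
    return im
E
python3 - <<'E'
from h import *
plan((*lid(0,-.077),.081,Y))
im=eyeang('w7.png')
cv2.imwrite('pics/w7c.png',cv2.resize(im[60:300,160:480],None,fx=2,fy=2)[:,:,::-1])
E
```

```text
t 17.40 pos [ 0.5294 -0.0371  0.0814] rpy [ 3.1395e+00 -2.0000e-04  1.3713e+00] F [ 3.6 -1.8 -2.4] w 0.0295
[0.0005, 0.0104, 0.0004, 0.0007, -0.0001, 0.0001]
eye [353.  145.5] [353.  145.5] 4 len 0.0 angle -1.371 mid [0.5563 0.0261 0.096 ] lid [0.5529 0.027 ]
```

View pics/w7c.png

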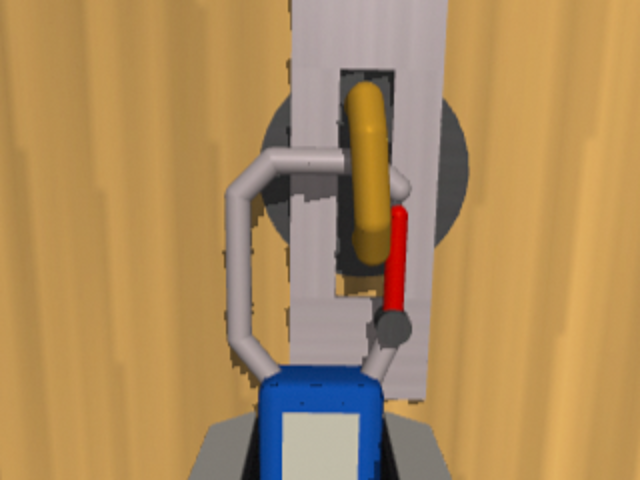

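The clip is good. The eye is still about 0.07 rad off, so I pull 1.5 mm more, then centre the post.

Emit:
arm_command:
  motion: [0,-0.001,0,0,0,0,0,-0.002,0,0,0,0,0,-0.002,0,0,0,0]

```text
time_s: 17.82
position: [0.5273, -0.037, 0.0814]
eef_rot: [3.14, 0.0, 1.371]
ft_force: [4.0, -2.4, -1.9]
gripper_width: 0.0295
```

Run:
```python
from h import *
plan((*lid(0,-.077),.081,Y))
im=snap('wrist','w8.png')
cv2.imwrite('pics/w8c.png',cv2.resize(im[60:300,160:480],None,fx=2,fy=2)[:,:,::-1])
for f in ('w6','w7','w8'):
    h=cv2.cvtColor(cv2.imread(f'pics/{f}.png'),cv2.COLOR_BGR2HSV);i=cv2.imread(f'pics/{f}.png')
    out=[]
    for r in (110,120,130,140,150,160,170,180):
        row=i[r,255:390].astype(int);m=(row[:,2]-row[:,0]>85)&(row[:,0]<70)&(row[:,1]>60);c=np.where(m)[0]+255
        out.append((round(c.mean(),1),len(c)) if len(c) else None)
    print(f,out)
```

```text
t 17.82 pos [ 0.5273 -0.037   0.0814] rpy [3.1398e+00 4.0000e-04 1.3712e+00] F [ 4.  -2.4 -1.9] w 0.0295
[0.0008, 0.0124, 0.0004, 0.0006, 0.0001, 0.0001]
w6 [(np.float64(278.0), 17), (np.float64(278.5), 18), (np.float64(279.5), 18), (np.float64(281.5), 18), (np.float64(283.5), 18), (np.float64(285.0), 17), (np.float64(290.5), 19), (np.float64(290.0), 13)]
w7 [(np.float64(342.5), 18), (np.float64(343.5), 18), (np.float64(344.5), 18), (np.float64(345.0), 17), (np.float64(345.5), 16), (np.float64(346.0), 17), (np.float64(346.0), 17), (np.float64(348.0), 11)]
w8 [(np.float64(351.5), 18), (np.float64(351.5), 18), (np.float64(351.0), 17), (np.float64(350.5), 18), (np.float64(350.0), 17), (np.float64(349.0), 17), (np.float64(348.5), 16), (np.float64(348.0), 11)]
```

Emit:
arm_command:
  motion: [0,0.004,0,0,0,0,0,0.008,0,0,0,0,0,0.0105,0.001,0,0,0,0,0.0105,0.002,0,0,0,0,0.0105,0.002,0,0,0]

```text
time_s: 18.5
position: [0.5375, -0.039, 0.0793]
eef_rot: [3.14, 0.0, 1.371]
ft_force: [0.0, -0.5, -1.1]
gripper_width: 0.0294
```

Emit:
arm_command:
  motion: [0,0,0,0,0,0,0,0,0,0,0,0,0,0,0,0,0,0,0,0,0,0,0,0]
  claw: 0

```text
time_s: 19.0
position: [0.5375, -0.039, 0.0794]
eef_rot: [3.14, 0.0, 1.371]
ft_force: [-0.4, 0.3, 0.4]
gripper_width: 0.0469
```

Emit:
arm_command:
  motion: [0,0,-0.02,0,0,0,0,0,-0.06,0,0,0,0,0,-0.11,0,0,0,0,0,-0.15,0,0,0,0,0,-0.16,0,0,0,0,0,-0.16,0,0,0]

```text
time_s: 19.75
position: [0.5372, -0.0389, 0.239]
eef_rot: [3.14, 0.0, 1.371]
ft_force: [0.3, 1.1, -0.3]
gripper_width: 0.0469
```

Run:
```python
from h import *
plan((*lid(0,-.077),.081,Y))
im=snap('wrist','w9.png')
cv2.imwrite('pics/w9c.png',cv2.resize(im[100:300,200:460],None,fx=3,fy=3)[:,:,::-1])
```

```text
t 19.75 pos [ 0.5372 -0.0389  0.239 ] rpy [3.1401e+00 2.0000e-04 1.3713e+00] F [ 0.3  1.1 -0.3] w 0.0469
[0.0007, 0.0021, 0.158, 0.0005, 0.0001, 0.0001]
```

View pics/w9c.png

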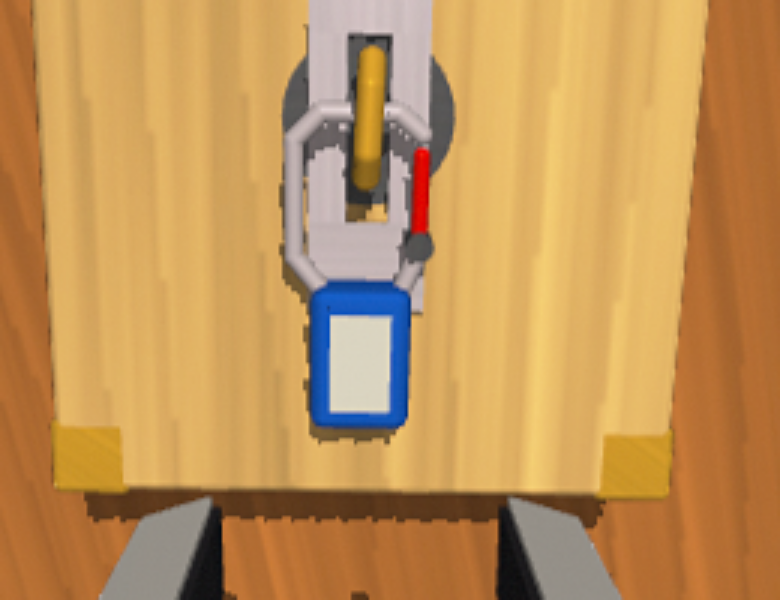

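The hook lies released on the lid with post a inside its loop. The red gate is shut at (421,190), the eye is in line with the slot, and the gripper is clear. Handing in.

Run:
```python
from h import *
eyes.capture('scene')
for q in ('hasp_tip','specimen_jar','stain_bottle'): print(q,[(np.round(d['location']),round(d['confidence'],2)) for d in eyes.tip_of('scene',q)][:2])
print('hasp tip if flat',proj('scene',[*lid(0,-.068),.0715]).round())
print(env.job_done())
```

```text
hasp_tip [(array([360., 213.]), 0.9)]
specimen_jar [(array([408., 350.]), 0.91)]
stain_bottle [(array([392., 227.]), 0.69), (array([465., 315.]), 0.55)]
hasp tip if flat [358. 216.]
the job is handed in; nothing more can be done
None
```

The case is secured and I handed the job in about 20 s into the 72 s allowed; no verdict was reported.

**What I did:** I pinched the eye and turned it square. Then I pushed the hasp over from behind and pressed it flat, with the eye up through its slot. I clipped the middle-sized hook onto post a, drew it back to undo the slight twist the push had given the eye, centred it and let go.

**Last checks:**
- **Hook:** the wrist picture shows post a inside the loop, the gate shut behind it, the hook lying on the lid and the gripper clear. I judged its flatness by eye only.
- **Eye:** it is square to within roughly 0.05 rad, read by eye from the picture because my numeric check of the angle failed.
- **Hasp:** its tip is within about 3 pixels of where a flat hasp should appear in the scene camera.
- **Jar and bottle:** both show within about 2 pixels of where they started. The bottle network's best hit was a false one on the case, so I relied on its second, lower-confidence hit.

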